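Key and pulley onto a drive shaft

TASK

Fit the toothed pulley to the drive shaft: lay the shorter of the two square keys into the slot of the shaft and let go of it, then slide the pulley on, rim first, with its keyway over the key, and push it fully home against the shaft's shoulder with a firm push of about 10 N. Feel your way: never force the key or the pulley against the shaft with more than 30 N, and leave the other things where they are.

Things in the scene. Friction and masses are not known exactly. Their poses are not given: they have to be found in the camera images.
- shaft: Steel drive shaft, 30 mm diameter, level, axis 75 mm above the bench, in green bearings. Origin: on the axis in the face of the shoulder (44 mm collar just in front of the bearing); +y along the axis to the free end, +z from the axis to the middle of the slot (up, rolled up to 0.22 rad either way). Can be turned within 0.4 rad against about 0.2 N m of drag and stays where turned.
- slot (a point): Centre of the floor of the shaft's key slot, 9.5 mm above the axis along the shaft's z and 27 mm along its y. Slot: 42 mm long, 11.5 mm wide, closed at both ends, open upward; a 10 mm high key in it stands 4.5 mm proud of the shaft. Axes as shaft.
- shaft_end (a point): Centre of the shaft's free end, 67 mm along y from the shoulder; the last 9 mm taper to 23 mm diameter. Axes as shaft.
- drive: Fixed drive unit that carries the shaft: 12 mm base plate, two green pillow-block bearings with tops 104 mm high, and, 135 to 235 mm behind the shoulder, a gearbox 122 mm high. Nothing stands beneath or beside the free part of the shaft. Origin on the bench under the shoulder face, y along the shaft to the free end.
- key: The right key: plain square steel bar 36 mm long, 10 x 10 mm, about 28 g, the shorter of two keys lying flat on a grey board 12 mm thick. Origin: centre of its underside; x along its length, z up. Seated in the slot its origin is at slot within 3 mm along and 1 mm across, its length along the shaft's y (either way round).
- pulley: Aluminium toothed-belt pulley, 0.3 kg, 50 mm long, resting axis level in a wooden cradle, keyway up. Origin: on the bore axis in the face of the toothed rim; +y along the axis to the boss, +z to the keyway. Rim 70 mm diameter, y 0 to 24 mm. Bore 32 mm; keyway 12 mm wide, roof 21.5 mm from the axis, full length. Fully home, its origin and axes coincide with those of shaft.
- boss_grip (a point): Centre of the pulley's boss, on its axis 37 mm from the rim face. The boss is 52 mm in diameter, 26 mm long, with two upright flats 52 mm apart (facing the pulley's +x and -x, about 21 mm high) to grip it by from above. Axes as pulley.
- cradle: Fixed wooden rest of the pulley, 85 x 66 mm; the rim sits on a floor 20 mm high between two 30 mm high chocks, the boss over a 30 mm wide pad 29 mm high. Axis of the resting pulley 55 mm above the bench, along the cradle's y (boss to +y), pulley origin 23.5 mm towards -y from the cradle's origin, which lies under its middle.
- long_key: spare, longer steel key, 60 x 10 x 10 mm, lying on the board beside the right one; not used. Origin: centre of its underside, x along its length.
- sanding_block: cork block 110 x 60 x 35 mm, bystander, origin under its centre
- screwdriver: screwdriver lying on the bench, bystander
- wrench: wrench lying on the bench, bystander
- grease_jar: small jar, 64 mm across, 60 mm high, bystander, origin under its centre
- spare_ring: steel spacer ring 60 mm across, 16 mm high, lying flat, bystander
- offcut: wood offcut 70 x 150 x 18 mm, bystander
Things that resemble listed ones, but are neither listed nor needed, are in the scene too. Leave any blue, green or pink look-alike of the pulley alone.

How it is judged:
By the outcome, as a careful person would: the job done as asked, in the order asked, and still so for the second after the job is handed in, with the robot touching nothing.
It also fails if it takes over 72 s, if anything falls off the work surface, if the arm or the gripper's body presses on something with over 40 N, if the wrist force passes 120 N, or if a joint passes its speed limit or range.

ROBOT

A 6-joint arm with a two-finger parallel gripper is mounted at the origin on the work surface. World frame = base frame: x ahead of the robot, y to its left, z up, the work surface at z = 0. Lengths are in mm, angles in rad, forces in N, time in s.
With the tool pointing down it reaches from about 350 to 975 mm from the base axis. Payload 7.1 kg.
Tool frame: the origin (TCP) lies between the finger pads; the fingertips stand 19 mm ahead of it and the grasp point (between the pads) is the TCP; z points along the fingers, y is the line along which they close (so a half turn about z gives the same grasp; the last joint's range is limited). The gripper opens to 88 mm and grips with 3 to 60 N. Pads are 20 mm wide; open, the fingers measure 115 mm over their backs; the gripper's body (75 mm by 178 mm) begins 61 mm behind the grasp point.
Start: joints at [-1.271, 0.423, 1.63, -0, 1.089, -0.019], TCP at [195.91, -593.485, 241.675] pointing down, gripper open.
Joint ranges: [-3, 3], [-0.9, 2.11], [0.09, 2.58], [-1.31, 4.45], [0.11, 2.69], [-2.54, 2.54]. Speed limits (rad/s): [2.39, 2.39, 3.01, 3.14, 3.14, 3.14].

INTERFACE

Orientations are given as a rotation vector (axis times angle).
In Python, from workcell import ctrl gives the robot as it stands.
- The arm moves only by the tool arm_command, never from a script. Its argument "series" is a list of rows, each an object with "linear": the shift along the tool's x, y, z in m, a list of three; "turn": the turn about the tool's z in rad. A call has 1 to 10 rows; each row shifts and turns the commanded pose from where the row before left it, along the tool's axes as they then stand; what a row does not reach is not made up. A row lasts 1/10 s, in which the tool goes at most 50 mm and 8.59 degrees, less where a joint would pass 70% of its speed; a pose out of reach is approached as far as the arm can. A call with a gripper value outside its range is refused whole. "jaw" is the opening, from -1 (shut) to 1 (fully open), set as the call begins (left out, the last holds). The fingers move at their own pace and stop on an object; the grip force is fixed at half the most. Time passes only in rows, so rows that do not move let the fingers close. It gives the time, the measured TCP pose, the force, the opening and the grip force at its end, in the units of the state.
- ctrl.get_obs(): the state, without advancing time (a new reading comes with each control period).
- ctrl.get_image(name): name is "side" or "top" or "wrist"; returns a dict with "frame" (384x512x3 uint8, blue, green, red), "fx", "fy", "cx", "cy" (pixels), "k1" (the pictures are not rectified: a ray, as slopes to the right and down, at radius r is drawn at 1 + k1 r^2 times it, then the intrinsics apply), "rvec" (rotation vector, rad) and "tvec" (3), from world to camera coordinates, as OpenCV has them. Camera axes: x right, y down, z forward; pixel columns grow to the right and rows downward; lengths in mm; the calibration is good to about 2 mm. A picture is of the moment at which its call begins. There is no depth.
- ctrl.close_job(): hands the job in; it is judged then, once.
The state is a dict: "t": time; "qpos": joint angles; "qvel": joint speeds; "joint_torque": joint torques, N m; "ee_pos": TCP position; "orientation": TCP orientation; "ft_force": force on the tool from outside, world axes, zero at the start; "moment": the same for the moment, N m; "width": finger opening in mm; "grasp_force": force on a finger pad.
Only numpy, scipy, OpenCV 4.12 (cv2) and the standard library are available. Lean on these libraries where they do the work, as an engineer would, in place of code of your own. Each camera call takes 0.05 s, during which the arm holds its last target. There are 200 camera calls.

## Working session

There is one attempt and no reset: what is moved stays moved. The work goes in short steps, Python scripts to look and compute and a tool call to move; the robot and the scene stay as the last step left them, time stands still between calls to the robot, and variables do not carry over. Pictures are saved under pics/ and viewed, at most 10 in all, crops included, and the job is handed in when it is done.

Besides the shell and the picture viewer there is one more tool, called as name([rows], argument=value, ...), one row to a line, values as JSON. arm_command: Moves the arm, as the interface text tells. Its arguments: {"type":"object","properties":{"series":{"type":"array"},"jaw":{"type":"number"}},"required":["series"]}

```bash
mkdir -p pics; cat > h.py <<'E'
import numpy as np, cv2
from workcell import ctrl
from scipy.spatial.transform import Rotation as R
def grab(n,f=None):
    d=ctrl.get_image(n); 
    if f: cv2.imwrite('pics/'+f,d['frame'])
    return d
def ray(d,u,v):
    x=(u-d['cx'])/d['fx'];y=(v-d['cy'])/d['fy'];k=d['k1']
    r=rd=np.hypot(x,y)
    for _ in range(20): r=rd/(1+k*r*r)
    s=r/rd if rd>0 else 1
    M=R.from_rotvec(np.ravel(d['rvec'])).as_matrix();t=np.ravel(d['tvec'])
    return -M.T@t, M.T@np.array([x*s,y*s,1])
def onz(d,u,v,z):
    o,r=ray(d,u,v); return o+r*(z-o[2])/r[2]
def proj(d,p):
    M=R.from_rotvec(np.ravel(d['rvec'])).as_matrix();c=M@np.asarray(p,float)+np.ravel(d['tvec'])
    x,y=c[:2]/c[2];s=1+d['k1']*(x*x+y*y)
    return np.array([d['fx']*x*s+d['cx'],d['fy']*y*s+d['cy']])
E
python3 - <<'E'
from h import *
import pickle
D={n:grab(n) for n in('top','side')}
pickle.dump(D,open('d0.pkl','wb'))
for n,d in D.items():
    cv2.imwrite(f'pics/{n}0.png',cv2.resize(d['frame'],(800,600),interpolation=cv2.INTER_CUBIC))
    print(n,d['fx'],d['k1'],ray(d,256,192))
print(ctrl.get_obs())
E
```

```text
top 417.7037206405721 -0.020167970953359118 (array([ 468.75590679,  155.76792288, 1312.80955481]), array([ 0.05200013, -0.02284905, -0.99841188]))
side 363.7534882248155 -0.019981752393789763 (array([245.50070796, 731.11369051, 615.8315099 ]), array([ 0.34791096, -0.69155768, -0.63305225]))
{'t': 0.1, 'qpos': array([-1.27096418e+00,  4.23785976e-01,  1.63059203e+00,  8.58549591e-06,
        1.08857789e+00, -1.89872126e-02]), 'qvel': array([-1.83357681e-04, -2.21840657e-03, -2.88540820e-03, -2.28981260e-04,
        1.46977547e-06, -8.13817247e-04]), 'joint_torque': array([-8.89711846e-04, -5.45611167e+01, -2.74326342e+01,  6.44924724e-02,
        1.88768719e-02, -3.74844706e-05]), 'ee_pos': array([ 195.80093845, -593.05042546,  240.97441069]), 'orientation': array([-3.10042812e+00, -4.98461340e-01,  2.87760597e-04]), 'ft_force': array([0.16061172, 0.37983807, 1.25191485]), 'moment': array([-0.00395177,  0.00753247,  0.02082014]), 'grasp_force': 0.0, 'width': 87.2076392037369}
```

View pics/top0.png

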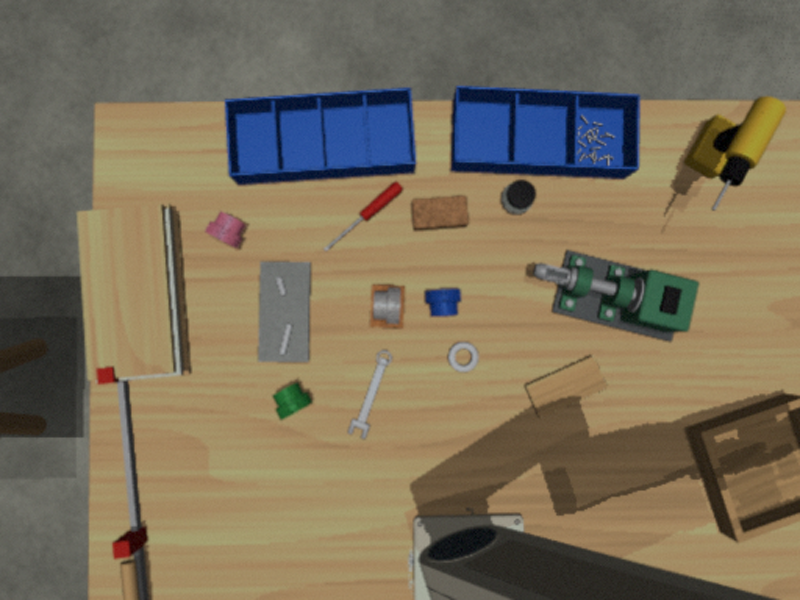

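View pics/side0.png

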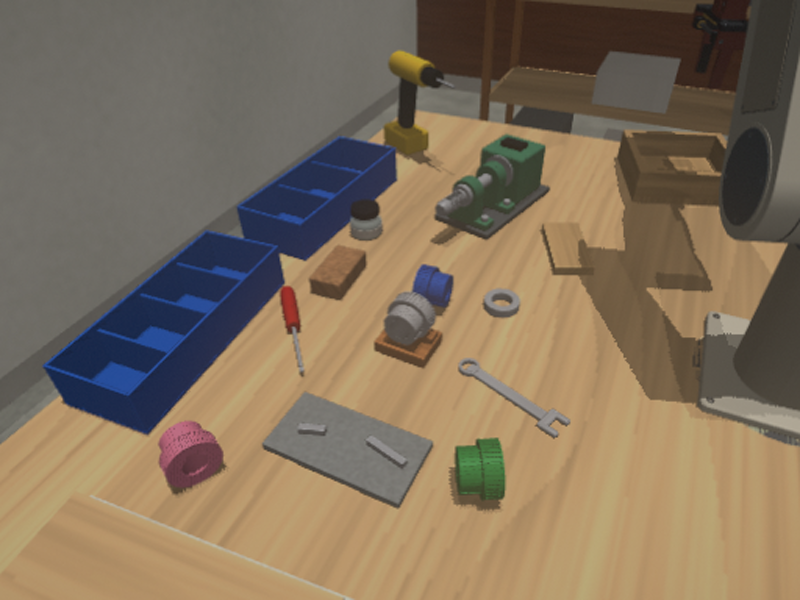

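In the top picture, the drive is at the right with its free shaft end near (535,270). The grey pulley in its cradle is at about (388,306), and the board has two keys at (281,286) and (286,339). The key at (281,286) looks shorter. The blue, green and pink pulleys are look-alikes. I'll confirm with one enlarged composite.

```bash
python3 - <<'E'
from h import *
import pickle
D=pickle.load(open('d0.pkl','rb'))
t=D['top'];f=t['frame'];s=D['side']['frame']
def c(f,x0,y0,w,h,W=400,H=300): return cv2.resize(f[y0:y0+h,x0:x0+w],(W,H),interpolation=cv2.INTER_CUBIC)
a=c(f,155,165,120,90); b=c(f,330,155,80,60); e=c(f,230,175,40,30); g=c(s,236,180,60,45)
cv2.imwrite('pics/c1.png',np.vstack([np.hstack([a,b]),np.hstack([e,g])]))
# keys: bright blobs on board
g=f.astype(int); m=((g.min(2)>140)&(g.max(2)-g.min(2)<25)).astype(np.uint8); m[:, :166]=0; m[:,199:]=0; m[:168]=0;m[232:]=0
n,l,st,ce=cv2.connectedComponentsWithStats(m)
for i in range(1,n):
    if st[i,4]<8: continue
    v,u=np.where(l==i); P=np.array([onz(t,x,y,22)[:2] for x,y in zip(u,v)])
    r=cv2.minAreaRect(P.astype(np.float32)); print(ce[i],st[i,4],P.mean(0),r)
E
```

```text
[179.42105263 182.73684211] 19 [567.1540216  362.37483329] ((567.738037109375, 362.5944519042969), (29.4378662109375, 4.858088493347168), 18.227975845336914)
[182.4  216.45] 40 [463.17285187 353.37244675] ((463.1278076171875, 353.4239196777344), (5.966011047363281, 54.166770935058594), 75.82779693603516)
```

View pics/c1.png

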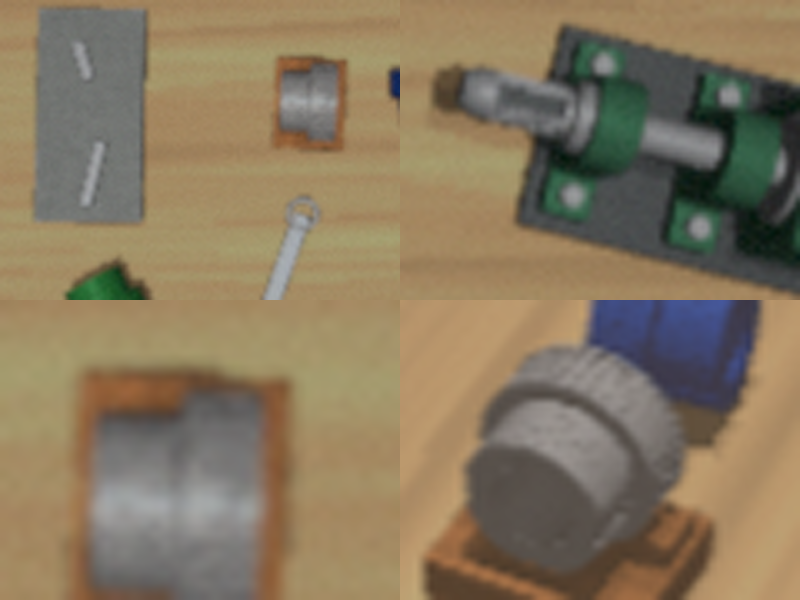

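The key at native (179,183) measures about 34 mm against about 57 mm for the one at (182,216), so it's the right one. The pulley at native (248,196) is grey and sits in the wooden cradle. Its boss points left, towards world +y. Next I'll measure the shaft and pulley roughly and get the wrist camera mount.

```bash
cat >> h.py <<'E'
def state():
    o=ctrl.get_obs(); M=R.from_rotvec(o['orientation']).as_matrix()
    return o,M
def go(x,y,z,yaw=None):
    """print what to command: turn first, then tool shift (mm) after that turn"""
    o,M=state(); p=np.array(o['ee_pos']); psi=np.arctan2(M[1,0],M[0,0])
    yaw=psi if yaw is None else yaw
    d=np.array([x,y,z])-p; c,s=np.cos(yaw),np.sin(yaw)
    print('psi %.3f turn %.3f shift'%(psi,-(yaw-psi)),np.round([d[0]*c+d[1]*s,d[0]*s-d[1]*c,-d[2]],1),'pos',p.round(1),'t',o['t'],'F',o['ft_force'].round(1))
def where(d):
    o,M=state(); c,r=ray(d,256,192); print('cam in tool',(M.T@(c-o['ee_pos'])).round(1),'view dir',(M.T@r).round(3),'fx',d['fx'])
E
python3 - <<'E'
from h import *
import pickle
D=pickle.load(open('d0.pkl','rb'));t=D['top']
for u,v,z in((343,172.6,75),(357,175,87),(394,184,75)): print(onz(t,u,v,z).round(1))
for u,v in ((230+95/10,175+205/10),(230+260/10,175+205/10)): print('pulley',onz(t,u,v,75).round(1))
where(grab('wrist')); go(570,-90,300,1.35)
E
```

```text
[ 588.6 -133.8   75. ]
[ 579.9 -172.7   87. ]
[ 552.8 -287.2   75. ]
pulley [523.4 176.5  75. ]
pulley [522.8 127.6  75. ]
cam in tool [  77.9    0.2 -142.1] view dir [-0.294 -0.012  0.956] fx 332.6870977909056
psi 0.319 turn -1.031 shift [572.9 254.9 -58.9] pos [ 195.8 -593.1  241.1] t 0.15 F [ 1.3 -0.4  0.2]
```

arm_command([
  {"linear": [0, 0, 0], "turn": -0.146},
  {"linear": [0, 0, 0], "turn": -0.146},
  {"linear": [0, 0, 0], "turn": -0.146},
  {"linear": [0, 0, 0], "turn": -0.146},
  {"linear": [0, 0, 0], "turn": -0.146},
  {"linear": [0, 0, 0], "turn": -0.146},
  {"linear": [0, 0, 0], "turn": -0.145},
])

```text
t: 0.85
ee_pos: [195.9, -593.3, 241.3]
orientation: [-2.456, -1.958, -0.0]
ft_force: [-0.1, -0.1, 0.4]
width: 87.6
grasp_force: 0.0
```

arm_command([
  {"linear": [0.035, 0.02, 0], "turn": 0},
  {"linear": [0.035, 0.02, 0], "turn": 0},
  {"linear": [0.035, 0.02, 0], "turn": 0},
  {"linear": [0.035, 0.02, 0], "turn": 0},
  {"linear": [0.035, 0.02, 0], "turn": 0},
  {"linear": [0.035, 0.02, 0], "turn": 0},
  {"linear": [0.035, 0.02, 0], "turn": 0},
  {"linear": [0.035, 0.02, 0], "turn": 0},
  {"linear": [0.035, 0.02, 0], "turn": 0},
  {"linear": [0.035, 0.02, 0], "turn": 0},
])

```text
t: 1.85
ee_pos: [471.5, -297.1, 241.6]
orientation: [-2.463, -1.95, 0.0]
ft_force: [0.1, -0.1, 0.4]
width: 87.9
grasp_force: 0.0
```

arm_command([
  {"linear": [0.037, 0.02, 0.01], "turn": 0},
  {"linear": [0.037, 0.02, 0.01], "turn": 0},
  {"linear": [0.037, 0.02, 0.01], "turn": 0},
  {"linear": [0.037, 0.017, 0.01], "turn": 0},
  {"linear": [0, 0, 0], "turn": 0},
  {"linear": [0, 0, 0], "turn": 0},
])

```text
t: 2.45
ee_pos: [579.4, -171.3, 201.0]
orientation: [-2.46, -1.953, 0.002]
ft_force: [0.5, -0.1, 0.0]
width: 87.9
grasp_force: 0.0
```

```bash
python3 - <<'E'
from h import *
import pickle
d=grab('wrist'); pickle.dump(d,open('w1.pkl','wb')); go(580,-172,200,1.34); where(d)
cv2.imwrite('pics/w1.png',cv2.resize(d['frame'],(800,600),interpolation=cv2.INTER_CUBIC))
E
```

```text
psi 1.340 turn 0.000 shift [0.4 0.8 1.4] pos [ 579.1 -172.2  201.4] t 2.5 F [ 0.2 -0.3  0.4]
cam in tool [  78.9   -0.2 -141.8] view dir [-0.294 -0.011  0.956] fx 332.6870977909056
```

View pics/w1.png

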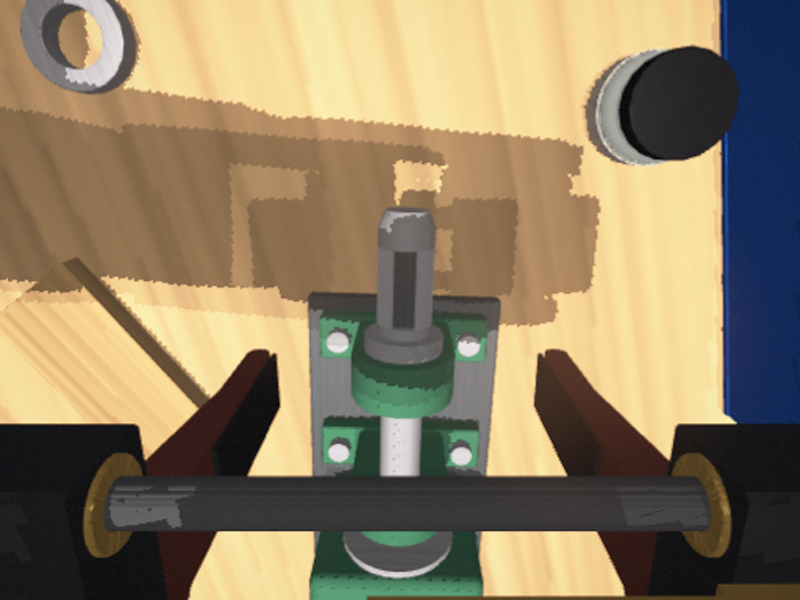

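The view shows the shaft pointing up, with edges at about x 377–433 and the free end at about (405,212). The slot is the dark strip x 393–416, y 250–329, and the shoulder collar is at about y 330. Next I'll compute the axis and the roll.

```bash
cat > shaft.py <<'E'
from h import *
import pickle,sys
d=pickle.load(open(sys.argv[1],'rb')); f=cv2.cvtColor(d['frame'],cv2.COLOR_BGR2GRAY).astype(int)
rows=eval(sys.argv[2]);c0,c1=eval(sys.argv[3])
for v in rows: print(v,f[v,c0:c1])
E
python3 shaft.py w1.pkl "range(164,208,8)" "(234,284)"; python3 - <<'E'
from h import *
import pickle
d=pickle.load(open('w1.pkl','rb')); f=cv2.cvtColor(d['frame'],cv2.COLOR_BGR2GRAY)
print(f[125:240,259]); print(d['frame'][150:170,270])
E
```

```text
164 [126 123 125 123 121 123 123 118 111 111 111 110 113 114 113 114 112 104
  82  65  64  66  65  65  66  64  65  66  67  66  64  66  80 104 112 112
 114 111 111 112 109 109 109 117 133 138 137 137 139 142]
172 [129 127 126 124 124 123 123 119 108 111 109 110 111 113 113 111 110  99
  74  63  64  63  65  64  63  62  63  64  67  65  65  65  90 111 112 111
 112 111 110 110 107 108 110 121 136 139 132 125 136 137]
180 [131 130 128 127 126 126 122 115 109 109 109 110 110 111 111 111 109  99
  72  62  61  63  64  63  63  62  63  65  64  65  63  72  96 110 109 111
 109 109 111 108 108 107 110 114 113 113 112 111 110 110]
188 [ 65  65  67  73  73  72  72  91 110 109 110 108 111 109 111 110 110  95
  65  62  62  63  63  64  62  61  65  65  63  63  63  78 103 109 110 110
 110 110 110 107 106 107 113 115 108 113 132 134 119 120]
196 [ 65  63  63  64  64  62  71  94 108 108 108 107 110 109 110 108 105  86
  61  62  62  62  62  64  60  62  64  63  63  62  61  83 108 108 110 109
 108 108 109 106 107 109 100  77  79  80  79  78  79  82]
204 [ 70  67  67  68  66  66  74  96 108 106 108 108 111 109
[... 216 characters left out ...]
 112
 112 113 113 113 113 113 114 113 112 114 112 112 113 113 113 113 112 111
  80  65  66  64  65  65  64  65  64  65  64  62  63  63  63  63  64  63
  63  62  64  63  63  62  62  63  62  61  62  61  63  61  62  62  61  62
  61  60  62  62  60  61  62  60  62  61  61  60  70  83  96 108 109 109
 109 109 110 101  89  89  89 108 110 109 107 105 106 107 108 108 108 106
  74  59  59  60  68  70  71]
[[102 103 110]
 [101 103 108]
 [101 103 108]
 [101 102 108]
 [100 102 107]
 [101 102 107]
 [102 102 108]
 [103 103 108]
 [102 102 108]
 [100 101 106]
 [103 103 109]
 [108 109 114]
 [111 112 117]
 [112 112 116]
 [111 113 116]
 [110 111 115]
 [110 110 115]
 [109 110 114]
 [109 109 115]
 [109 111 115]]
```

```bash
python3 - <<'E'
from h import *
import pickle
d=pickle.load(open('w1.pkl','rb'));print(d['cx'],d['cy'])
A=[onz(d,u,v,75) for u,v in((259.1,172),(258.9,180),(258.75,188),(258.65,196),(258.45,204))]
S=[onz(d,u,v,88.9) for u,v in((259.1,164),(258.6,172),(258.4,180),(258.2,188),(258.0,196),(257.7,204))]
A=np.array(A);S=np.array(S)
for X in(A,S):
    q=np.polyfit(X[:,1],X[:,0],1); print('x=%.4f*y+..'%q[0],'yaw',np.pi/2-np.arctan(q[0]),'x at -172:',np.polyval(q,-172))
e=[onz(d,258.8,161,90),onz(d,257.8,209.3,90)]; print(e, np.hypot(*(e[0]-e[1])[:2]),(e[0]+e[1])/2)
for v,z in((132,86.5),(135,86.5),(218.5,96),(231,97)): print(v,onz(d,258.5,v,z))
E
```

```text
260.10427196366084 188.75102273536405
x=0.2532*y+.. yaw 1.322808281372493 x at -172: 578.0313399130803
x=0.2667*y+.. yaw 1.310148269540142 x at -172: 577.4977816337746
[array([ 584.04515884, -146.62445213,   90.        ]), array([ 574.21283843, -185.17530814,   90.        ])] 39.7849597688907 [ 579.12899863 -165.89988014   90.        ]
132 [ 588.78449174 -125.25067364   86.5       ]
135 [ 588.2635535  -127.47912165   86.5       ]
218.5 [ 573.52132518 -190.75618299   96.        ]
231 [ 571.16947209 -200.83911621   97.        ]
```

arm_command([
  {"linear": [0.043, -0.011, 0], "turn": 0},
  {"linear": [0.043, -0.011, 0], "turn": 0},
  {"linear": [0.043, -0.011, 0], "turn": 0},
  {"linear": [0.043, -0.011, 0], "turn": 0.1},
  {"linear": [0.043, -0.007, 0], "turn": 0.1},
  {"linear": [0.044, -0.002, 0], "turn": 0.1},
  {"linear": [0.044, 0.002, 0], "turn": 0.1},
  {"linear": [0.044, 0.006, 0], "turn": 0.1},
  {"linear": [0.043, 0.011, 0], "turn": 0.1},
  {"linear": [0.041, 0.015, 0], "turn": 0.1},
])

```text
t: 3.5
ee_pos: [733.1, 199.4, 202.5]
orientation: [2.984, 0.981, 0.001]
ft_force: [0.6, -0.1, -0.1]
width: 87.5
grasp_force: 0.0
```

arm_command([
  {"linear": [0.039, 0.02, 0.01], "turn": 0.1},
  {"linear": [0.037, 0.023, 0.02], "turn": 0.1},
  {"linear": [0, 0, 0.02], "turn": 0.12},
  {"linear": [0, 0, 0], "turn": 0},
])

```text
t: 3.9
ee_pos: [817.7, 202.8, 147.0]
orientation: [3.102, 0.494, -0.011]
ft_force: [-1.0, -0.3, -0.7]
width: 87.9
grasp_force: 0.0
```

```bash
python3 - <<'E'
from h import *
go(567.5,362.5,150,0.318)
E
```

```text
psi 0.316 turn -0.002 shift [-187.7 -229.9   -3. ] pos [817.7 202.8 147. ] t 3.9 F [-1.  -0.3 -0.7]
```

I got the sign of y wrong while turning, but nothing was near the arm. I'll go straight to the key from here.

arm_command([
  {"linear": [-0.027, -0.033, 0], "turn": 0},
  {"linear": [-0.027, -0.033, 0], "turn": 0},
  {"linear": [-0.027, -0.033, 0], "turn": 0},
  {"linear": [-0.027, -0.033, 0], "turn": 0},
  {"linear": [-0.027, -0.033, 0], "turn": 0},
  {"linear": [-0.027, -0.033, 0], "turn": 0},
  {"linear": [-0.026, -0.032, 0], "turn": 0},
  {"linear": [0, 0, 0], "turn": 0},
  {"linear": [0, 0, 0], "turn": 0},
])

```text
t: 4.8
ee_pos: [568.0, 364.9, 153.6]
orientation: [-3.1, -0.505, -0.003]
ft_force: [0.4, 0.0, -0.7]
width: 87.7
grasp_force: 0.0
```

```bash
python3 - <<'E'
from h import *
d=grab('wrist','w2.png'); f=d['frame'].astype(int)
go(567.5,362.5,150,0.318)
m=((f.min(2)>120)&(f.max(2)-f.min(2)<30)).astype(np.uint8)
n,l,st,ce=cv2.connectedComponentsWithStats(m)
for i in range(1,n):
    if st[i,4]<150 or st[i,4]>8000: continue
    v,u=np.where(l==i); P=np.array([onz(d,x,y,22)[:2] for x,y in zip(u,v)])
    print(ce[i].round(),st[i],P.mean(0).round(1),cv2.minAreaRect(P.astype(np.float32)))
E
```

```text
psi 0.321 turn 0.003 shift [-2.   1.4  3.4] pos [568.9 364.5 153.4] t 4.85 F [ 0.7 -0.4 -0.1]
[441. 114.] [382  89 121  51 780] [670.8 245.3] ((671.1296997070312, 245.4152069091797), (5.8566741943359375, 98.02571868896484), 40.758113861083984)
[209. 254.] [ 169  185   78  119 5217] [491.1 387.9] ((493.0509948730469, 381.9543151855469), (54.46275329589844, 128.12977600097656), 88.45528411865234)
[281. 193.] [ 250  184   71   26 1048] [567.2 345.2] ((570.5030517578125, 342.5174560546875), (23.23927879333496, 58.420936584472656), 29.704647064208984)
[245. 290.] [ 219  266   48   39 1065] [466.  345.6] ((470.2864074707031, 350.1116943359375), (40.17094039916992, 45.12406921386719), 20.296504974365234)
```

View pics/w2.png

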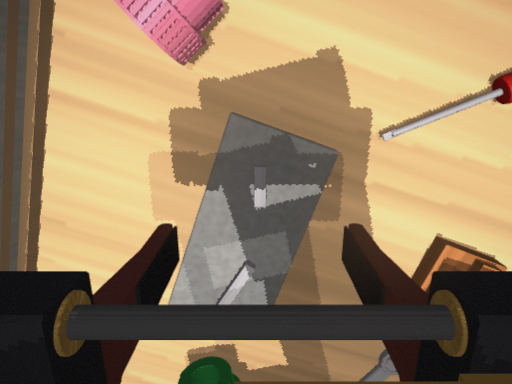

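The right key lies upright in the picture, at u 254–266 and v 167–208, centred near (260,188). The green and pink look-alikes are out at the edges.

```bash
python3 - <<'E'
from h import *
d=grab('wrist'); g=cv2.cvtColor(d['frame'],cv2.COLOR_BGR2GRAY)
print(g[160:216,260]); 
for v in(175,182,190,200): print(v,g[v,246:276])
for u,v,z in((260,167,12),(260,171.5,22),(260,208,22)): print(onz(d,u,v,z))
p=(onz(d,260.2,170,22)+onz(d,260.2,208,22))/2;print(p);go(p[0],p[1],18,0.321)
E
```

```text
[ 79  80  79  78  77  74  76  74  91  94  95  95  94  94  94  93  94  93
  93  93  93  95  93  94  94  93  94  94 175 192 193 192 191 189 189 190
 189 188 188 187 188 189 187 187 185 186 185 165 106  80  82  82  82  83
  80  82]
175 [80 77 76 78 78 78 76 85 95 94 94 96 97 96 93 93 92 92 90 84 78 78 78 79
 79 79 79 80 81 82]
182 [80 78 79 79 79 80 80 87 96 95 96 97 97 96 93 93 92 93 88 80 78 79 78 80
 79 81 80 80 78 78]
190 [ 81  79  83  83 114 145 135 155 194 196 197 192 187 195 193 190 189 191
 162  89 123 147 145 146 144 145 146 148 145 146]
200 [ 82  82  82  81  82  80  77 140 195 192 193 196 195 191 188 186 185 187
 163 123 145 144 147 150 148 147 145 144 140 139]
[582.24390806 368.70912633  12.        ]
[580.6853091  368.18692474  22.        ]
[549.66794434 357.8435552   22.        ]
[565.84721854 363.05795388  22.        ]
psi 0.320 turn -0.001 shift [-3.70e+00 -1.00e-01  1.35e+02] pos [569.4 364.2 153. ] t 4.9 F [ 0.8 -0.7 -0.7]
```

arm_command([
  {"linear": [-0.003, -0.001, 0.02], "turn": 0},
  {"linear": [0, 0, 0.04], "turn": 0},
  {"linear": [0, 0, 0.04], "turn": 0},
  {"linear": [0, 0, 0.012], "turn": 0},
  {"linear": [0, 0, 0], "turn": 0},
  {"linear": [0, 0, 0], "turn": 0},
])

```text
t: 5.5
ee_pos: [566.4, 365.0, 40.9]
orientation: [-3.101, -0.499, -0.003]
ft_force: [0.0, 0.6, 0.3]
width: 87.9
grasp_force: 0.0
```

```bash
python3 - <<'E'
from h import *
go(566.6,363.3,36)
E
```

```text
psi 0.319 turn -0.000 shift [-0.4  1.7  4.9] pos [566.4 365.   40.9] t 5.5 F [0.  0.6 0.3]
```

arm_command([
  {"linear": [0, 0.001, 0.0045], "turn": 0},
  {"linear": [0, 0, 0], "turn": 0},
  {"linear": [0, 0, 0], "turn": 0},
])

```text
t: 5.8
ee_pos: [565.8, 364.4, 36.2]
orientation: [-3.101, -0.5, -0.002]
ft_force: [-0.3, -0.4, -0.7]
width: 87.9
grasp_force: 0.0
```

arm_command([
  {"linear": [0, 0, 0], "turn": 0},
  {"linear": [0, 0, 0], "turn": 0},
  {"linear": [0, 0, 0], "turn": 0},
  {"linear": [0, 0, 0], "turn": 0},
  {"linear": [0, 0, 0], "turn": 0},
  {"linear": [0, 0, 0], "turn": 0},
  {"linear": [0, 0, 0], "turn": 0},
  {"linear": [0, 0, 0], "turn": 0},
  {"linear": [0, 0, 0], "turn": 0},
  {"linear": [0, 0, 0], "turn": 0},
], jaw=-1)

```text
t: 6.8
ee_pos: [565.3, 364.1, 35.2]
orientation: [-3.102, -0.5, -0.0]
ft_force: [-0.1, -0.6, -0.4]
width: 11.5
grasp_force: 0.0
```

arm_command([
  {"linear": [0, 0, 0], "turn": 0},
  {"linear": [0, 0, 0], "turn": 0},
  {"linear": [0, 0, 0], "turn": 0},
])

```text
t: 7.1
ee_pos: [565.3, 364.1, 35.2]
orientation: [3.101, 0.5, 0.0]
ft_force: [-0.1, 0.4, 0.3]
width: 9.3
grasp_force: 30.0
```

arm_command([
  {"linear": [0, 0, -0.02], "turn": 0},
  {"linear": [0, 0, -0.04], "turn": 0},
  {"linear": [0, 0, -0.05], "turn": 0},
  {"linear": [0, 0, -0.05], "turn": 0},
  {"linear": [0, 0, 0], "turn": -0.145},
  {"linear": [0, 0, 0], "turn": -0.145},
  {"linear": [0, 0, 0], "turn": -0.145},
  {"linear": [0, 0, 0], "turn": -0.145},
  {"linear": [0, 0, 0], "turn": -0.145},
  {"linear": [0, 0, 0], "turn": -0.145},
])

```text
t: 8.1
ee_pos: [565.2, 364.0, 195.1]
orientation: [2.597, 1.768, -0.0]
ft_force: [-0.6, 0.3, -0.0]
width: 9.8
grasp_force: 30.0
```

```bash
python3 - <<'E'
from h import *
o,_=state();print(o['width'],o['grasp_force'])
go(579.1,-166.8,140,1.318)
E
```

```text
9.775563329341159 29.999713897705078
psi 1.196 turn -0.122 shift [-510.5  146.2   55.1] pos [565.2 364.  195.1] t 8.1 F [-0.6  0.3 -0. ]
```

arm_command([
  {"linear": [0, 0, 0], "turn": -0.122},
  {"linear": [-0.045, 0.013, 0], "turn": 0},
  {"linear": [-0.046, 0.013, 0], "turn": 0},
  {"linear": [-0.046, 0.013, 0], "turn": 0},
  {"linear": [-0.046, 0.013, 0], "turn": 0},
  {"linear": [-0.046, 0.013, 0], "turn": 0},
  {"linear": [-0.046, 0.013, 0], "turn": 0},
  {"linear": [-0.046, 0.013, 0], "turn": 0},
  {"linear": [-0.046, 0.013, 0], "turn": 0},
  {"linear": [-0.046, 0.013, 0], "turn": 0},
])

```text
t: 9.1
ee_pos: [572.3, -67.0, 195.4]
orientation: [2.489, 1.916, 0.0]
ft_force: [-0.2, 0.1, -0.3]
width: 9.5
grasp_force: 30.0
```

arm_command([
  {"linear": [-0.046, 0.013, 0], "turn": 0},
  {"linear": [-0.046, 0.014, 0.02], "turn": 0},
  {"linear": [-0.004, 0.002, 0.03], "turn": 0},
  {"linear": [0, 0, 0], "turn": 0},
  {"linear": [0, 0, 0], "turn": 0},
  {"linear": [0, 0, 0], "turn": 0},
])

```text
t: 9.7
ee_pos: [576.7, -162.6, 147.2]
orientation: [2.488, 1.917, 0.001]
ft_force: [1.1, 0.0, 0.3]
width: 9.6
grasp_force: 30.0
```

```bash
python3 - <<'E'
from h import *
import pickle
d=grab('wrist'); pickle.dump(d,open('w3.pkl','wb'));go(579.1,-166.8,140,1.318)
cv2.imwrite('pics/w3.png',cv2.resize(d['frame'][120:320,130:390],(780,600),interpolation=cv2.INTER_CUBIC))
E
```

```text
psi 1.313 turn -0.005 shift [-3.6  3.2  7.4] pos [ 576.9 -162.5  147.4] t 9.75 F [-0.3  0.3 -0.6]
```

View pics/w3.png

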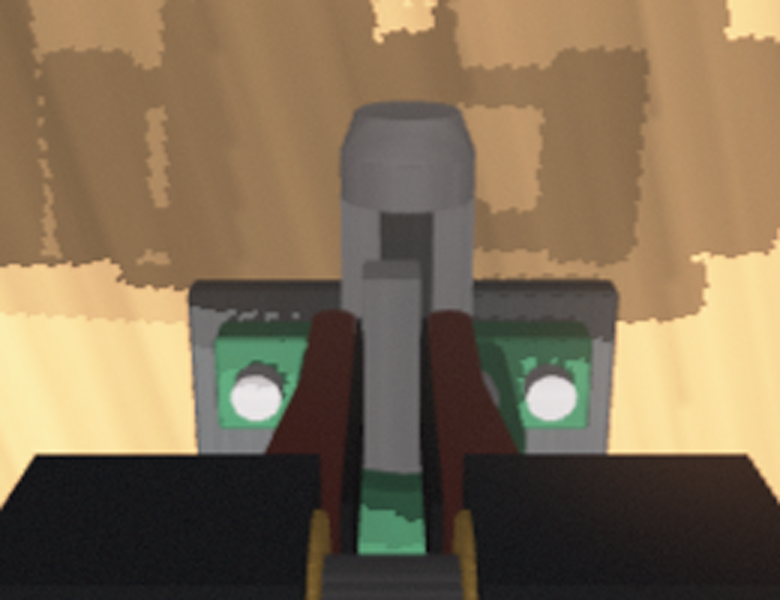

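The picture shows the gripped key (crop x 362–420, front edge at y 278) and the slot beyond it (x 381–432, tip-end edge at y 212). The shaft edges are at 341 and 473. The key needs to go right by a few mm.

```bash
python3 - <<'E'
from h import *
import pickle
d=pickle.load(open('w3.pkl','rb')); o,M=state(); p=o['ee_pos']; print(p)
g=cv2.cvtColor(d['frame'],cv2.COLOR_BGR2GRAY)
for v in(196,204,216,225): print(v,g[v,240:292])
print(g[184:218,258])
T=lambda u,v,z: (M.T@(onz(d,u,v,z)-p)).round(2)
zk=p[2]-13.5
for n,a in dict(keyL=(130+362/3,216,zk),keyR=(130+420/3,216,zk),keyfront=(260.3,212.7,zk),slotL=(130+381/3,196,89),slotR=(130+432.5/3,196,89),sloEnd=(265.5,190.7,90),axis=(130+407/3,200,75)).items(): print(n,T(*a))
E
```

```text
[ 576.87502757 -162.52081433  147.3990265 ]
196 [125 123 123 119 111 111 111 113 111 113 114 113 113 112 112 108  89  62
  64  65  62  63  65  64  64  64  63  64  65  66  65  63  64  65  88 111
 112 113 114 113 113 112 113 112 108 109 112 112 115 112 110 111]
204 [128 125 124 120 111 111 109 111 112 111 112 114 112 113 112 110  96  64
  61  64  63  64  63  64  65  62  62  64  65  64  64  63  61  65  90 112
 111 112 111 112 112 112 111 110 108 109 111 122 137 143 139 134]
216 [ 57  55  55  73 102 111 109 110 110 111 108 107 108 109 107 108 109 110
 111 109 108 109 108 107 105 105 105 104 103 100  78  61  61  69  91 110
 110 112 111 111 111 110 110 109 106 107 104  83  59  56  58  57]
225 [ 45  46  45  43  46  46  47  60  81  96  98 105 107 108 107 107 108 109
 110 109 106 106 106 106 105 104 104 104 106  97  73  55  53  51  43  46
  46  46  45  46  46  45  47  48  47  49  66  72  67  70  77  78]
[110 108 109 110 110 110  92  70  63  64  64  63  64  64  63  64  63  61
  61  62  61  60  71  82  86  87  86  87  90 104 110 109 111 110]
keyL [17.46 -4.94 13.49]
keyR [17.46  4.72 13.51]
keyfront [19.22 -0.12 13.5 ]
slotL [13.55 -2.17 58.4 ]
slotR [13.54  8.69 58.42]
sloEnd [17.35  3.17 57.41]
axis [ 6.2   3.58 72.41]
```

arm_command([
  {"linear": [-0.0046, 0.0034, 0], "turn": -0.005},
  {"linear": [0, 0, 0.02], "turn": 0},
  {"linear": [0, 0, 0.011], "turn": 0},
  {"linear": [0, 0, 0], "turn": 0},
  {"linear": [0, 0, 0], "turn": 0},
  {"linear": [0, 0, 0], "turn": 0},
])

```text
t: 10.35
ee_pos: [578.5, -168.8, 115.6]
orientation: [2.484, 1.922, 0.001]
ft_force: [0.0, -0.4, -0.4]
width: 9.3
grasp_force: 30.0
```

```bash
python3 - <<'E'
from h import *
import pickle
d=grab('wrist'); o,M=state();p=o['ee_pos'];go(578.9,-166.9,110)
cv2.imwrite('pics/w4.png',cv2.resize(d['frame'][150:300,160:360],(800,600),interpolation=cv2.INTER_CUBIC))
E
```

```text
psi 1.317 turn -0.000 shift [ 1.9 -0.1  5.7] pos [ 578.6 -168.8  115.7] t 10.4 F [ 0.3 -0.6 -0. ]
```

View pics/w4.png

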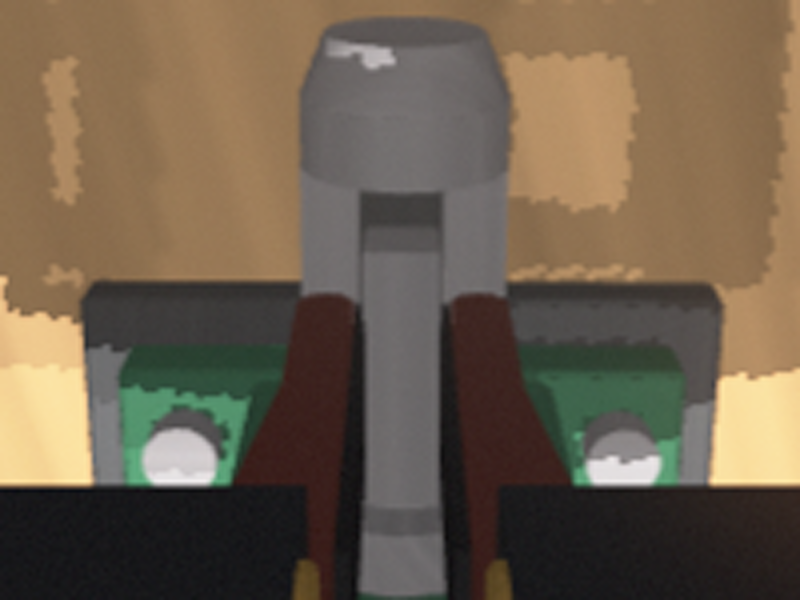

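The key (x 362–440) is centred over the slot (x 361–441). The gap at the tip end is slightly large, so I'll shift 1.3 mm towards the tip and lower gently.

arm_command([
  {"linear": [0.0013, 0, 0.001], "turn": 0},
  {"linear": [0, 0, 0.001], "turn": 0},
  {"linear": [0, 0, 0.001], "turn": 0},
  {"linear": [0, 0, 0], "turn": 0},
  {"linear": [0, 0, 0], "turn": 0},
])

```text
t: 10.9
ee_pos: [578.4, -167.5, 111.9]
orientation: [-2.485, -1.922, 0.0]
ft_force: [-0.3, 0.4, -0.8]
width: 9.8
grasp_force: 30.0
```

arm_command([
  {"linear": [0, 0, 0.001], "turn": 0},
  {"linear": [0, 0, 0], "turn": 0},
  {"linear": [0, 0, 0], "turn": 0},
])

```text
t: 11.2
ee_pos: [578.4, -167.5, 111.0]
orientation: [-2.485, -1.922, 0.0]
ft_force: [0.2, 0.1, -0.1]
width: 9.3
grasp_force: 30.0
```

arm_command([
  {"linear": [0, 0, 0.001], "turn": 0},
  {"linear": [0, 0, 0], "turn": 0},
  {"linear": [0, 0, 0], "turn": 0},
])

```text
t: 11.5
ee_pos: [578.4, -167.5, 109.9]
orientation: [-2.485, -1.922, 0.0]
ft_force: [0.5, -1.4, -0.7]
width: 9.7
grasp_force: 30.0
```

arm_command([
  {"linear": [0, 0, 0.001], "turn": 0},
  {"linear": [0, 0, 0], "turn": 0},
  {"linear": [0, 0, 0], "turn": 0},
])

```text
t: 11.8
ee_pos: [578.4, -167.5, 108.9]
orientation: [-2.485, -1.922, 0.0]
ft_force: [-0.5, -0.3, -0.6]
width: 9.7
grasp_force: 30.0
```

arm_command([
  {"linear": [0, 0, 0], "turn": 0},
  {"linear": [0, 0, 0], "turn": 0},
  {"linear": [0, 0, 0], "turn": 0},
  {"linear": [0, 0, 0], "turn": 0},
], jaw=-0.5)

```text
t: 12.2
ee_pos: [578.4, -167.5, 109.0]
orientation: [2.485, 1.922, 0.0]
ft_force: [0.7, -0.2, 0.9]
width: 21.6
grasp_force: 0.0
```

arm_command([
  {"linear": [0, 0, -0.01], "turn": 0},
  {"linear": [0, 0, -0.03], "turn": 0},
  {"linear": [0, 0, -0.05], "turn": 0},
  {"linear": [0, 0, 0], "turn": 0},
  {"linear": [0, 0, 0], "turn": 0},
  {"linear": [0, 0, 0], "turn": 0},
])

```text
t: 12.8
ee_pos: [577.8, -167.3, 198.5]
orientation: [-2.484, -1.922, 0.001]
ft_force: [0.2, 0.6, 0.6]
width: 22.2
grasp_force: 0.0
```

```bash
python3 - <<'E'
from h import *
import pickle
d=grab('wrist'); pickle.dump(d,open('w5.pkl','wb'));go(529,190,200)
cv2.imwrite('pics/w5.png',cv2.resize(d['frame'][115:235,180:340],(800,600),interpolation=cv2.INTER_CUBIC))
E
```

```text
psi 1.317 turn -0.000 shift [ 333.5 -136.8   -2. ] pos [ 577.6 -167.2  198. ] t 12.85 F [ 0.3 -0.1  0.6]
```

View pics/w5.png

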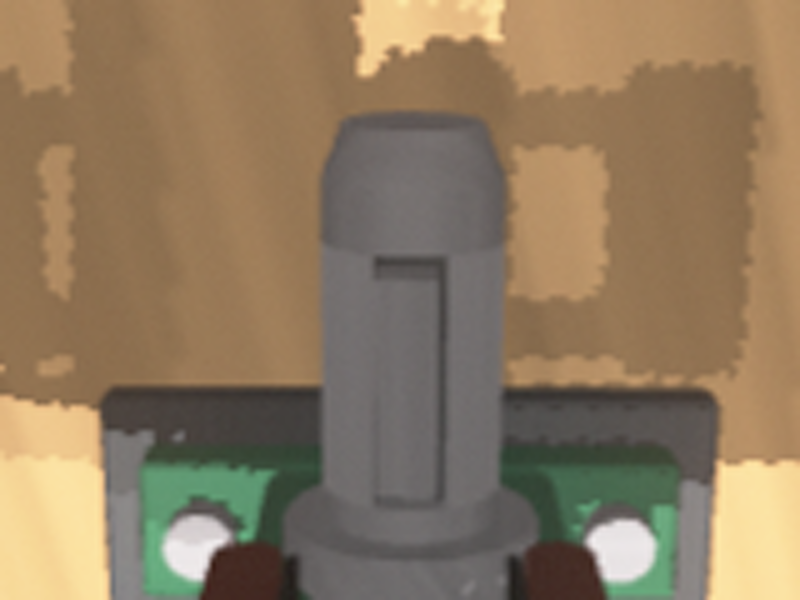

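The key sits in the slot (crop x 374–437, y 275–500), and the shaft spans 321–506. The roll is about 0.045 rad towards the picture's left, with the key against the left wall. That's within the keyway's clearance. Next is the pulley.

arm_command([
  {"linear": [0.038, -0.017, 0], "turn": 0},
  {"linear": [0.038, -0.017, 0], "turn": 0},
  {"linear": [0.038, -0.017, 0], "turn": 0},
  {"linear": [0.038, -0.017, 0], "turn": 0},
  {"linear": [0.038, -0.017, 0], "turn": 0},
  {"linear": [0.038, -0.017, 0], "turn": 0},
  {"linear": [0.038, -0.017, 0], "turn": 0},
  {"linear": [0.038, -0.017, 0], "turn": 0},
  {"linear": [0, 0, 0], "turn": -0.126},
  {"linear": [0, 0, 0], "turn": -0.126},
], jaw=1)

```text
t: 13.85
ee_pos: [521.9, 162.3, 197.5]
orientation: [-2.214, -2.227, 0.004]
ft_force: [-0.6, -0.2, 0.9]
width: 87.7
grasp_force: 0.0
```

arm_command([
  {"linear": [0, 0, 0], "turn": 0},
  {"linear": [0, 0, 0], "turn": 0},
  {"linear": [0, 0, 0], "turn": 0},
])

```text
t: 14.15
ee_pos: [523.0, 160.6, 198.4]
orientation: [-2.227, -2.216, 0.001]
ft_force: [0.3, -0.3, -0.1]
width: 87.7
grasp_force: 0.0
```

```bash
python3 - <<'E'
from h import *
import pickle
d=grab('wrist'); pickle.dump(d,open('w6.pkl','wb'));go(523,165,55,1.57)
cv2.imwrite('pics/w6.png',cv2.resize(d['frame'][84:324,100:420],(800,600),interpolation=cv2.INTER_CUBIC))
E
```

```text
psi 1.566 turn -0.004 shift [ 4.400e+00 -1.000e-01  1.436e+02] pos [523.1 160.6 198.6] t 14.2 F [-0.1 -0.6 -0.9]
```

View pics/w6.png

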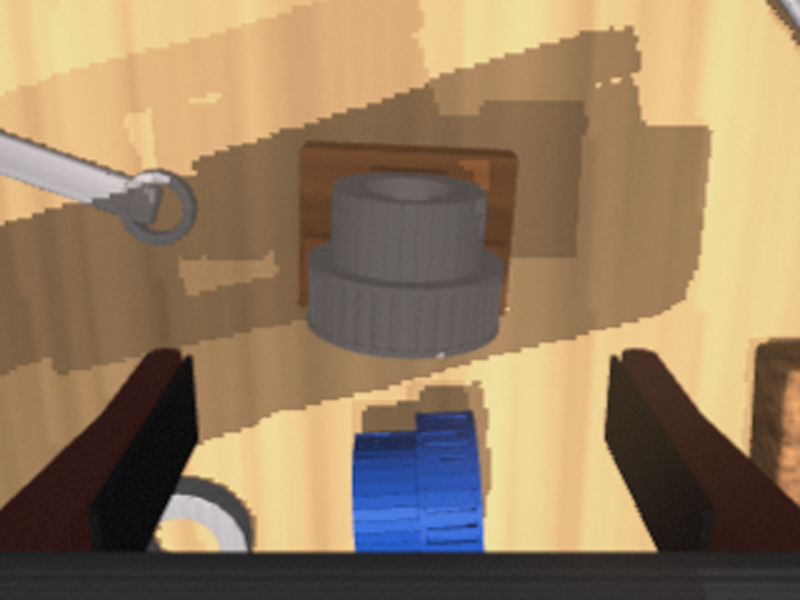

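The boss is up in the picture (edges 332 and 485), and the rim is below it (308–502). The cradle's back edge slopes clockwise by about 0.056 rad, so the pulley is yawed slightly. The blue look-alike is behind the rim.

```bash
python3 - <<'E'
from h import *
import pickle
d=pickle.load(open('w6.pkl','rb')); o,M=state();p=o['ee_pos']
f=lambda u,v:(100+u/2.5,84+v/2.5)
T=lambda u,v,z: print((M.T@(onz(d,*f(u,v),z)-p)).round(1), onz(d,*f(u,v),z).round(1))
print('cradle back top (z29?) L,R');T(303,143,30);T(516,155,30)
print('boss edges z55');T(332,215,55);T(485.5,220,55)
print('rim edges z55');T(308,285,55);T(502,290,55)
print('boss end top z81');T(409,174,81);print('rim face top z90');T(405,352,90)
print('rim/boss step top at z90');T(407,268,90)
g=cv2.cvtColor(d['frame'],cv2.COLOR_BGR2GRAY)
for v in(160,166,172,178,205,210): print(v,g[v,218:236],g[v,285:306])
E
```

```text
cradle back top (z29?) L,R
[ 32.  -36.5 168.6] [486.6 192.7  30. ]
[ 27.5  43.3 168.6] [566.4 187.8  30. ]
boss edges z55
[ 10.3 -24.2 143.6] [498.8 171.   55. ]
[  8.5  30.  143.6] [553.  168.9  55. ]
rim edges z55
[-15.7 -33.5 143.6] [489.5 145.   55. ]
[-17.6  36.7 143.6] [559.6 142.8  55. ]
boss end top z81
[ 29.7   2.6 117.6] [525.7 190.3  81. ]
rim face top z90
[-27.1   1.4 108.6] [524.3 133.5  90. ]
rim/boss step top at z90
[  1.5   2.  108.6] [525. 162.  90.]
160 [99 92 80 82 81 81 83 80 80 80 80 81 81 81 81 83 85 82] [80 78 79 82 79 80 78 81 83 84 84 80 80 79 81 80 78 80 78 79 80]
166 [99 89 72 71 70 70 70 70 70 72 71 71 71 71 76 81 84 86] [ 90  90  90  89  87  94 100  96  92  84  75  73  77  79  78  78  78  78
  79  80  83]
172 [99 89 73 70 72 72 72 71 71 71 71 73 72 71 76 82 85 85] [90 91 88 88 87 86 88 93 89 77 70 71 72 70 70 70 70 70 71 74 92]
178 [99 89 71 67 62 62 63 62 62 63 64 62 63 62 73 83 85 84] [ 90  88  90  87  89  86  86  86  79  73  69  72  70  72  71  70  70  71
  71  88 111]
205 [94 77 73 73 76 84 91 92 89 90 92 88 89 90 91 91 94 92] [ 95  93  93  94  94  92  91  95  92  90  94  92  92  97  93  93  94 120
 143 144 142]
210 [101 100  99  98  94  85  89  93  89  92  91  87  91  90  91  90  94  92] [ 94  94  93  95  92  92  92  94  92  94  95  93  93  95 105 120 129 144
 144 144 143]
```

arm_command([
  {"linear": [0, 0, 0], "turn": 0.053},
  {"linear": [0.011, 0.0023, 0.03], "turn": 0},
  {"linear": [0, 0, 0.04], "turn": 0},
  {"linear": [0, 0, 0.035], "turn": 0},
  {"linear": [0, 0, 0.02], "turn": 0},
  {"linear": [0, 0, 0.01], "turn": 0},
  {"linear": [0, 0, 0], "turn": 0},
  {"linear": [0, 0, 0], "turn": 0},
  {"linear": [0, 0, 0], "turn": 0},
])

```text
t: 15.1
ee_pos: [527.1, 172.0, 65.3]
orientation: [2.281, 2.158, 0.003]
ft_force: [0.0, 0.4, -0.4]
width: 87.6
grasp_force: 0.0
```

```bash
python3 - <<'E'
from h import *
go(526,171.5,55,1.513)
d=grab('wrist');cv2.imwrite('pics/w7.png',cv2.resize(d['frame'][84:324,100:420],(800,600),interpolation=cv2.INTER_CUBIC))
E
```

```text
psi 1.515 turn 0.002 shift [-0.6 -1.  10.3] pos [527.1 172.   65.3] t 15.1 F [ 0.   0.4 -0.4]
```

View pics/w7.png

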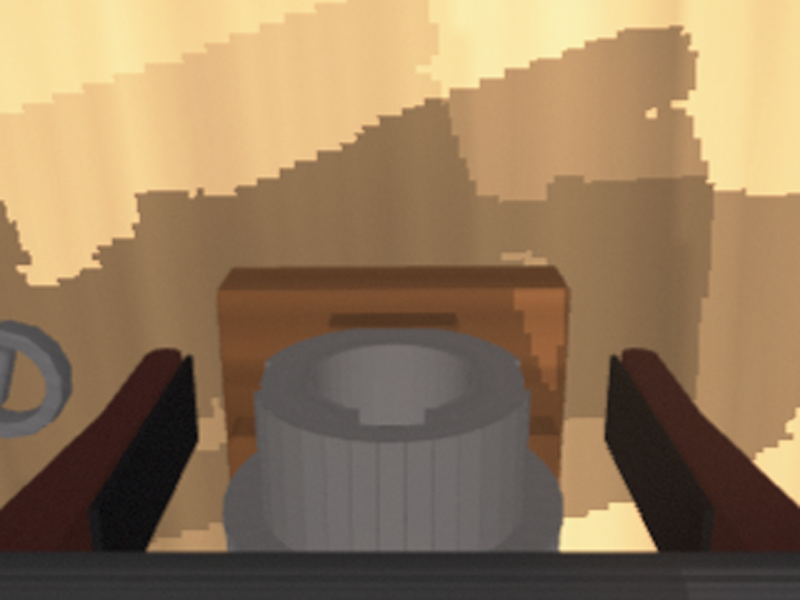

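The boss is centred at crop x 392, and the fingers' middle is at 401. The keyway is up, at about (392,415). I'll shift about 1.5 mm left and 2 mm back, go down 10 mm and grip.

arm_command([
  {"linear": [-0.002, -0.0015, 0.005], "turn": 0},
  {"linear": [0, 0, 0.005], "turn": 0},
  {"linear": [0, 0, 0], "turn": 0},
  {"linear": [0, 0, 0], "turn": 0},
  {"linear": [0, 0, 0], "turn": 0},
])

```text
t: 15.65
ee_pos: [524.5, 169.9, 54.0]
orientation: [2.282, 2.16, 0.0]
ft_force: [0.7, -0.2, 0.1]
width: 87.8
grasp_force: 0.0
```

arm_command([
  {"linear": [0, 0, 0], "turn": 0},
  {"linear": [0, 0, 0], "turn": 0},
  {"linear": [0, 0, 0], "turn": 0},
  {"linear": [0, 0, 0], "turn": 0},
  {"linear": [0, 0, 0], "turn": 0},
  {"linear": [0, 0, 0], "turn": 0},
  {"linear": [0, 0, 0], "turn": 0},
  {"linear": [0, 0, 0], "turn": 0},
], jaw=-1)

```text
t: 16.45
ee_pos: [524.6, 169.9, 54.0]
orientation: [2.282, 2.159, 0.0]
ft_force: [0.9, 1.1, -0.7]
width: 51.7
grasp_force: 30.0
```

arm_command([
  {"linear": [0, 0, -0.015], "turn": 0},
  {"linear": [0, 0, -0.03], "turn": 0},
  {"linear": [0, 0, -0.035], "turn": 0},
  {"linear": [0, 0, 0], "turn": 0.1},
  {"linear": [0, 0, 0], "turn": 0.098},
  {"linear": [-0.0345, 0.0228, 0], "turn": 0},
  {"linear": [-0.0345, 0.0228, 0], "turn": 0},
  {"linear": [-0.0345, 0.0228, 0], "turn": 0},
  {"linear": [-0.0345, 0.0228, 0], "turn": 0},
  {"linear": [-0.0345, 0.0228, 0], "turn": 0},
])

```text
t: 17.45
ee_pos: [591.5, -27.2, 134.7]
orientation: [-2.484, -1.923, 0.001]
ft_force: [-0.4, 0.9, -3.2]
width: 52.0
grasp_force: 30.0
```

arm_command([
  {"linear": [-0.0345, 0.0228, 0], "turn": 0},
  {"linear": [0, 0, 0.02], "turn": 0},
  {"linear": [0, 0, 0.02], "turn": 0},
  {"linear": [0, 0, 0], "turn": 0},
  {"linear": [0, 0, 0], "turn": 0},
  {"linear": [0, 0, 0], "turn": 0},
])

```text
t: 18.05
ee_pos: [605.7, -64.5, 95.2]
orientation: [2.483, 1.923, 0.001]
ft_force: [0.8, 0.3, -3.0]
width: 51.7
grasp_force: 30.0
```

```bash
python3 - <<'E'
from h import *
import pickle
o,_=state(); print(o['width'],o['grasp_force'])
D={n:grab(n) for n in('wrist','side','top')}; pickle.dump(D,open('d8.pkl','wb'))
go(604.9,-65.4,74,1.318)
s=D['side'];c=proj(s,(600,-110,75)).astype(int);print(c)
a=cv2.resize(D['wrist']['frame'][84:384,56:456],(800,600),interpolation=cv2.INTER_CUBIC)[:, :]
b=cv2.resize(s['frame'][c[1]-30:c[1]+30,c[0]-40:c[0]+40],(400,300),interpolation=cv2.INTER_CUBIC)
cv2.imwrite('pics/w8.png',np.vstack([cv2.resize(a,(400,300)),b]))
E
```

```text
51.653775513246416 29.950658177258447
psi 1.318 turn 0.000 shift [-1.1 -0.5 21.1] pos [605.7 -64.5  95.1] t 18.2 F [ 0.2  0.  -4.2]
[275 136]
```

View pics/w8.png

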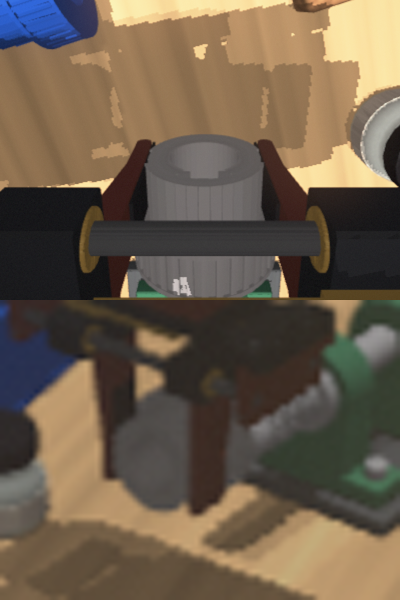

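The picture shows the pulley in the grip, keyway up, lined up ahead of the shaft. That was my eleventh picture, one over the limit, so I'll view no more and go on by numbers and feel.

arm_command([
  {"linear": [-0.001, -0.0005, 0.01], "turn": 0},
  {"linear": [0, 0, 0.011], "turn": 0},
  {"linear": [0, 0, 0], "turn": 0},
  {"linear": [0, 0, 0], "turn": 0},
  {"linear": [0, 0, 0], "turn": 0},
])

```text
t: 18.7
ee_pos: [604.4, -65.6, 72.9]
orientation: [-2.484, -1.923, 0.0]
ft_force: [-0.5, 0.9, -2.7]
width: 51.6
grasp_force: 30.0
```

```bash
python3 - <<'E'
from h import *
go(604.9,-65.4,74,1.318);o,M=state();print(M[:,0],M[:,2])
E
```

```text
psi 1.318 turn -0.000 shift [ 0.3  0.4 -1.1] pos [604.4 -65.6  72.9] t 18.7 F [-0.5  0.9 -2.7]
[ 2.50328635e-01  9.68160924e-01 -1.10446726e-05] [-1.23837837e-04  2.06117431e-05 -9.99999992e-01]
```

arm_command([
  {"linear": [0, 0.0003, -0.001], "turn": 0},
  {"linear": [-0.005, 0, 0], "turn": 0},
  {"linear": [-0.005, 0, 0], "turn": 0},
  {"linear": [-0.005, 0, 0], "turn": 0},
  {"linear": [-0.005, 0, 0], "turn": 0},
  {"linear": [-0.003, 0, 0], "turn": 0},
  {"linear": [-0.003, 0, 0], "turn": 0},
  {"linear": [-0.003, 0, 0], "turn": 0},
  {"linear": [-0.003, 0, 0], "turn": 0},
  {"linear": [0, 0, 0], "turn": 0},
])

```text
t: 19.7
ee_pos: [596.6, -97.0, 74.0]
orientation: [-2.484, -1.923, 0.0]
ft_force: [-0.5, 0.3, -2.7]
width: 51.8
grasp_force: 30.0
```

arm_command([
  {"linear": [-0.002, 0, 0], "turn": 0},
  {"linear": [-0.002, 0, 0], "turn": 0},
  {"linear": [0, 0, 0], "turn": 0},
])

```text
t: 20.0
ee_pos: [595.6, -100.7, 74.0]
orientation: [-2.484, -1.923, 0.0]
ft_force: [1.0, 0.6, -2.2]
width: 52.0
grasp_force: 30.0
```

arm_command([
  {"linear": [-0.002, 0, 0], "turn": 0},
  {"linear": [-0.002, 0, 0], "turn": 0},
  {"linear": [-0.002, 0, 0], "turn": 0},
  {"linear": [0, 0, 0], "turn": 0},
  {"linear": [0, 0, 0], "turn": 0},
])

```text
t: 20.5
ee_pos: [594.2, -106.4, 74.0]
orientation: [-2.484, -1.923, -0.0]
ft_force: [-0.6, 0.7, -2.2]
width: 51.8
grasp_force: 30.0
```

arm_command([
  {"linear": [-0.0015, 0, 0], "turn": 0},
  {"linear": [-0.0015, 0, 0], "turn": 0},
  {"linear": [0, 0, 0], "turn": 0},
])

```text
t: 20.8
ee_pos: [593.4, -109.4, 74.0]
orientation: [-2.484, -1.923, 0.0]
ft_force: [-0.6, 0.1, -4.1]
width: 51.9
grasp_force: 30.0
```

Still free. The key front should come at about this point, so I'll go on in small steps.

arm_command([
  {"linear": [-0.001, 0, 0], "turn": 0},
  {"linear": [-0.001, 0, 0], "turn": 0},
  {"linear": [0, 0, 0], "turn": 0},
])

```text
t: 21.1
ee_pos: [592.9, -111.3, 74.0]
orientation: [2.484, 1.923, -0.0]
ft_force: [-0.3, -1.0, -3.8]
width: 52.3
grasp_force: 30.0
```

arm_command([
  {"linear": [-0.001, 0, 0], "turn": 0},
  {"linear": [-0.001, 0, 0], "turn": 0},
  {"linear": [0, 0, 0], "turn": 0},
])

```text
t: 21.4
ee_pos: [592.4, -113.2, 74.0]
orientation: [-2.484, -1.923, 0.0]
ft_force: [0.4, -0.5, -3.1]
width: 51.7
grasp_force: 30.0
```

arm_command([
  {"linear": [-0.001, 0, 0], "turn": 0},
  {"linear": [-0.001, 0, 0], "turn": 0},
  {"linear": [0, 0, 0], "turn": 0},
])

```text
t: 21.7
ee_pos: [591.9, -115.2, 74.0]
orientation: [2.484, 1.923, -0.0]
ft_force: [0.5, -0.2, -2.5]
width: 52.1
grasp_force: 30.0
```

arm_command([
  {"linear": [-0.0015, 0, 0], "turn": 0},
  {"linear": [-0.0015, 0, 0], "turn": 0},
  {"linear": [-0.001, 0, 0], "turn": 0},
  {"linear": [0, 0, 0], "turn": 0},
])

```text
t: 22.1
ee_pos: [590.9, -119.1, 74.0]
orientation: [2.484, 1.923, 0.0]
ft_force: [-0.8, -0.2, -3.6]
width: 52.0
grasp_force: 30.0
```

arm_command([
  {"linear": [-0.0015, 0, 0], "turn": 0},
  {"linear": [-0.0015, 0, 0], "turn": 0},
  {"linear": [-0.001, 0, 0], "turn": 0},
  {"linear": [0, 0, 0], "turn": 0},
])

```text
t: 22.5
ee_pos: [589.9, -122.9, 74.0]
orientation: [2.484, 1.923, -0.0]
ft_force: [0.0, -0.1, -3.1]
width: 51.5
grasp_force: 30.0
```

```bash
python3 - <<'E'
from h import *
o,M=state();go(572.7,-193,74);print(o['moment'])
E
```

```text
psi 1.318 turn -0.000 shift [-72.1   0.9  -0. ] pos [ 589.9 -122.9   74. ] t 22.5 F [ 0.  -0.1 -3.1]
[-1.91085328e-02 -1.33938848e-01 -7.47752470e-05]
```

arm_command([
  {"linear": [-0.0015, 0, 0], "turn": 0},
  {"linear": [-0.0015, 0, 0], "turn": 0},
  {"linear": [-0.0015, 0, 0], "turn": 0},
  {"linear": [-0.0015, 0, 0], "turn": 0},
  {"linear": [0, 0, 0], "turn": 0},
])

```text
t: 23.0
ee_pos: [588.4, -128.8, 74.0]
orientation: [2.484, 1.923, 0.0]
ft_force: [-0.1, 0.5, -2.8]
width: 51.7
grasp_force: 30.0
```

arm_command([
  {"linear": [-0.0015, 0, 0], "turn": 0},
  {"linear": [-0.0015, 0, 0], "turn": 0},
  {"linear": [-0.0015, 0, 0], "turn": 0},
  {"linear": [-0.0015, 0, 0], "turn": 0},
  {"linear": [0, 0, 0], "turn": 0},
])

```text
t: 23.5
ee_pos: [586.8, -134.6, 74.0]
orientation: [-2.484, -1.923, 0.0]
ft_force: [0.1, 0.3, -3.7]
width: 52.0
grasp_force: 30.0
```

arm_command([
  {"linear": [-0.0015, 0, 0], "turn": 0},
  {"linear": [-0.0015, 0, 0], "turn": 0},
  {"linear": [-0.0015, 0, 0], "turn": 0},
  {"linear": [-0.0015, 0, 0], "turn": 0},
  {"linear": [0, 0, 0], "turn": 0},
])

```text
t: 24.0
ee_pos: [585.3, -140.4, 74.0]
orientation: [-2.484, -1.923, 0.0]
ft_force: [-0.2, 0.1, -3.0]
width: 52.2
grasp_force: 30.0
```

arm_command([
  {"linear": [-0.0015, 0, 0], "turn": 0},
  {"linear": [-0.0015, 0, 0], "turn": 0},
  {"linear": [-0.0015, 0, 0], "turn": 0},
  {"linear": [-0.0015, 0, 0], "turn": 0},
  {"linear": [0, 0, 0], "turn": 0},
])

```text
t: 24.5
ee_pos: [583.8, -146.2, 74.0]
orientation: [2.484, 1.923, -0.0]
ft_force: [0.4, 0.3, -2.8]
width: 51.7
grasp_force: 30.0
```

arm_command([
  {"linear": [-0.001, 0, 0], "turn": 0},
  {"linear": [-0.001, 0, 0], "turn": 0},
  {"linear": [-0.001, 0, 0], "turn": 0},
  {"linear": [-0.001, 0, 0], "turn": 0},
  {"linear": [0, 0, 0], "turn": 0},
])

```text
t: 25.0
ee_pos: [582.9, -150.0, 74.0]
orientation: [2.484, 1.923, 0.0]
ft_force: [0.7, -1.0, -4.0]
width: 51.7
grasp_force: 30.0
```

arm_command([
  {"linear": [-0.001, 0, 0], "turn": 0},
  {"linear": [-0.001, 0, 0], "turn": 0},
  {"linear": [0, 0, 0], "turn": 0},
])

```text
t: 25.3
ee_pos: [582.3, -152.0, 74.0]
orientation: [-2.484, -1.923, 0.0]
ft_force: [-0.7, 0.2, -2.5]
width: 52.0
grasp_force: 30.0
```

arm_command([
  {"linear": [-0.0005, 0, 0], "turn": 0},
  {"linear": [-0.0005, 0, 0], "turn": 0},
  {"linear": [0, 0, 0], "turn": 0},
])

```text
t: 25.6
ee_pos: [582.1, -152.8, 74.0]
orientation: [-2.484, -1.923, 0.0]
ft_force: [1.4, -0.1, -2.1]
width: 51.7
grasp_force: 30.0
```

arm_command([
  {"linear": [-0.0005, 0, 0], "turn": 0},
  {"linear": [0, 0, 0], "turn": 0},
])

```text
t: 25.8
ee_pos: [582.0, -153.3, 74.0]
orientation: [-2.484, -1.923, 0.0]
ft_force: [-0.4, -0.1, -3.0]
width: 51.8
grasp_force: 30.0
```

arm_command([
  {"linear": [-0.0005, 0, 0], "turn": 0},
  {"linear": [0, 0, 0], "turn": 0},
])

```text
t: 26.0
ee_pos: [581.9, -153.8, 74.0]
orientation: [2.484, 1.923, 0.0]
ft_force: [-0.0, -0.0, -3.2]
width: 51.7
grasp_force: 30.0
```

arm_command([
  {"linear": [-0.0005, 0, 0], "turn": 0},
  {"linear": [0, 0, 0], "turn": 0},
])

```text
t: 26.2
ee_pos: [581.8, -154.3, 74.0]
orientation: [-2.484, -1.923, -0.0]
ft_force: [1.6, -0.0, -3.2]
width: 51.9
grasp_force: 30.0
```

arm_command([
  {"linear": [-0.0005, 0, 0], "turn": 0},
  {"linear": [0, 0, 0], "turn": 0},
])

```text
t: 26.4
ee_pos: [581.6, -154.8, 74.0]
orientation: [2.484, 1.923, 0.0]
ft_force: [0.2, 0.0, -3.5]
width: 51.9
grasp_force: 30.0
```

arm_command([
  {"linear": [-0.0005, 0, 0], "turn": 0},
  {"linear": [0, 0, 0], "turn": 0},
])

```text
t: 26.6
ee_pos: [581.5, -155.2, 74.0]
orientation: [-2.484, -1.923, -0.0]
ft_force: [0.6, 0.6, -2.9]
width: 52.0
grasp_force: 29.9
```

arm_command([
  {"linear": [-0.0005, 0, 0], "turn": 0},
  {"linear": [0, 0, 0], "turn": 0},
])

```text
t: 26.8
ee_pos: [581.6, -155.2, 74.0]
orientation: [-2.484, -1.923, -0.001]
ft_force: [1.4, 3.9, -2.8]
width: 52.1
grasp_force: 29.9
```

arm_command([
  {"linear": [-0.0005, 0, 0], "turn": 0},
  {"linear": [0, 0, 0], "turn": 0},
])

```text
t: 27.0
ee_pos: [581.5, -155.3, 74.0]
orientation: [-2.484, -1.922, -0.002]
ft_force: [2.4, 7.7, -3.1]
width: 51.8
grasp_force: 29.9
```

There's contact where the shoulder is expected. I'll push a little more, to about 11 N, and hold.

arm_command([
  {"linear": [-0.0004, 0, 0], "turn": 0},
  {"linear": [0, 0, 0], "turn": 0},
  {"linear": [0, 0, 0], "turn": 0},
  {"linear": [0, 0, 0], "turn": 0},
  {"linear": [0, 0, 0], "turn": 0},
])

```text
t: 27.5
ee_pos: [581.5, -155.3, 74.0]
orientation: [-2.484, -1.922, -0.002]
ft_force: [2.6, 9.1, -2.7]
width: 51.6
grasp_force: 29.9
```

```bash
python3 - <<'E'
from h import *
o,M=state();go(572.7,-193,74)
d=grab('top');g=d['frame']
P=lambda s,z,l=0:proj(d,(572.7+.249*s+.969*l,-193+.969*s-.249*l,z))
print(o['moment'],P(0,110),P(24,110))
s=grab('side');print(proj(s,(572.7,-193,97)),proj(s,(572.7+6,-193+23.3,110)))
E
```

```text
psi 1.317 turn -0.000 shift [-38.7   0.9  -0. ] pos [ 581.5 -155.3   74. ] t 27.5 F [ 2.6  9.1 -2.7]
[ 1.45932881 -0.48510746 -0.17006375] [366.06326027 176.65972715] [358.09746865 174.69079418]
[294.80866894 118.64084156] [290.21394507 117.76404641]
```

arm_command([
  {"linear": [-0.0003, 0, 0], "turn": 0},
  {"linear": [0, 0, 0], "turn": 0},
  {"linear": [0, 0, 0], "turn": 0},
  {"linear": [0, 0, 0], "turn": 0},
])

```text
t: 28.0
ee_pos: [581.5, -155.3, 74.0]
orientation: [-2.484, -1.922, -0.002]
ft_force: [3.6, 10.9, -3.3]
width: 51.5
grasp_force: 29.9
```

arm_command([
  {"linear": [0, 0, 0], "turn": 0},
  {"linear": [0, 0, 0], "turn": 0},
  {"linear": [0, 0, 0], "turn": 0},
  {"linear": [0, 0, 0], "turn": 0},
  {"linear": [0, 0, 0], "turn": 0},
  {"linear": [0, 0, 0], "turn": 0},
  {"linear": [0, 0, 0], "turn": 0},
  {"linear": [0, 0, 0], "turn": 0},
], jaw=1)

```text
t: 28.8
ee_pos: [581.1, -156.9, 74.0]
orientation: [-2.484, -1.924, 0.0]
ft_force: [0.6, -0.5, -0.4]
width: 88.1
grasp_force: 0.0
```

arm_command([
  {"linear": [0.0005, 0, -0.01], "turn": 0},
  {"linear": [0, 0, -0.03], "turn": 0},
  {"linear": [0, 0, -0.04], "turn": 0},
  {"linear": [0, 0, -0.04], "turn": 0},
  {"linear": [0, 0, -0.03], "turn": 0},
  {"linear": [0, 0, 0], "turn": 0},
  {"linear": [0, 0, 0], "turn": 0},
  {"linear": [0, 0, 0], "turn": 0},
])

```text
t: 29.6
ee_pos: [580.4, -156.1, 223.0]
orientation: [-2.483, -1.923, 0.002]
ft_force: [-0.1, 0.6, -0.0]
width: 88.0
grasp_force: 0.0
```

```bash
python3 - <<'E'
from h import *
import pickle
d=grab('wrist');pickle.dump(d,open('w9.pkl','wb'));go(572.7,-193,74)
g=cv2.cvtColor(d['frame'],cv2.COLOR_BGR2GRAY)
P=lambda s,z,l=0:proj(d,(572.7+.249*s+.969*l,-193+.969*s-.249*l,z)).round(1)
for s,z in((-15,97),(0,97),(0,110),(24,110),(24,101),(50,101),(50,94.5),(67,86.5)): print(s,z,P(s,z))
u=int(P(25,101)[0]);print(u,P(38,75,-26),P(38,75,26),P(12,75,-35),P(12,75,35))
print(100,g[100:260,u])
for v in (int(P(40,75)[1]),int(P(12,75)[1])): print(v,g[v,u-60:u+60])
E
```

```text
psi 1.318 turn -0.000 shift [-37.6   1.9 148.6] pos [ 580.3 -156.1  222.6] t 29.65 F [-0.   0.2 -0.3]
-15 97 [262.3 243.9]
0 97 [262.4 228.2]
0 110 [262.4 234.5]
24 110 [262.5 207.3]
24 101 [262.4 203.7]
50 101 [262.5 173.6]
50 94.5 [262.4 171.7]
67 86.5 [262.4 149.9]
262 [233.5 179.6] [291.1 179.6] [224.4 206.8] [300.1 206.7]
100 [114 114 112 175 192 191 193 192 192 194 195 196 196 195 197 196 197 198
 199 198 198 200 200 201 201 201 147 116 117 117 117 118 118 117 118 118
 119 117 117 119 118 117 117 118 118 117  96  86  86  85  99 107 108 107
 106 106 107 108 108 110 110 105 110 109 110 109 109 108 109 110 109 110
  99  91 106 111 111 110 111 112 111 112 111 110 111 112 110 111 113 110
 110 111 110 110 111 110 110 110 112 111 111 111 112 110  94  90  89 105
 110 111 111 110 110 110 110 110 111 110 110 108 109 109 109 109 110 110
 109 109 107 107 107 110 110 109 181 195 191 191 120  65  59  61  88 115
 119 119 132 136 136 136 135 135 136 136 135 134 134 136 133 134]
177 [111 110 110 111 111 111 111 115 114 115 116 115 114 114 115 117 119 119
 122 122 123 123 123 122 122 121 121 122
[... 166 characters left out ...]
 105 109 109
 110 107 105 105 108 106 107 103 102 103 102 100  99 107 117 112 110 105
 105 113 115 117 119 119 120 120 120 119 118 117 117 117 117 115 117 116
 115 115 114 114 115 115 115 115 117 115 116 113]
206 [216 216 189 118 119 128 130 127 113 120 129 118  85  67  65  65  73  80
  76  64  64  63  71  88 102 102 101 104  99 102 102 104 102 105 104 104
 106 107 109 106 106 105 106 106 107 104 102  99  99  99  97  96  92  92
  90  89  90  90  90  89  89  89  86  88  91  89  89  90  91  93  93  95
  97  96  98 101 105 103 102 104 106 104 107 106 105 105 106 104 104 101
 104  99 101 105 101 106 106  95  85  78  82  81  71  68  73  84  87  91
 109 128 127 128 129 130 132 131 120 170 220 221]
```

The wrist picture's edges match the pulley fully home: tip at row 150, boss end 173, rim step 206 and rim face 234, against predicted 149.9, 173.6, 207.3 and 234.5. The arm is clear of everything, so I'll hand in.

```bash
python3 -c "
from workcell import ctrl
print(ctrl.close_job())"
```

```text
the job is handed in; nothing more can be done
None
```

The shorter key was laid in the slot and released, and the pulley was slid on rim first and pushed home against the shoulder at about 11 N; the job is handed in at about 30 s of the 72 s, though I viewed 11 pictures, one over the limit of 10.

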